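Take the hub cap off the roll holder that has run out

ROBOT

A 6-joint arm with a two-finger parallel gripper is mounted at the origin on a cart in front of the work surface, level with it; the furniture and walls round the work are solid. World frame = base frame: x ahead of the robot, y to its left, z up, the work surface at z = 0. Lengths are in mm, angles in degrees, forces in N, time in s.
With the tool pointing down it reaches from about 300 to 850 mm from the base axis. Payload 4.2 kg.
Tool frame: the origin (TCP) lies at the very end of the fingers, on their centre line; the grasp point (between the pads) lies 19 mm behind it (env.grasp_offset is the distance from the TCP to the grasp point, in mm); z points along the fingers, y is the line along which they close (so a half turn about z gives the same grasp; the last joint's range is limited). The gripper opens to 91 mm and grips with 3 to 60 N. Pads are 32 mm wide; open, the fingers measure 118 mm over their backs; the gripper's body (76 mm by 178 mm) begins 60 mm behind the grasp point.
Start: joints at [-75.172, 18.312, 89.639, -0, 72.044, -1.146], TCP at [158.244, -552.813, 213.976] pointing down, gripper open.
Joint ranges: [-177.97, 177.97], [-48.28, 115.42], [12.27, 149.76], [-77.06, 257.06], [2.81, 150.46], [-146.56, 146.56]. Speed limits (degrees/s): [147.25, 147.25, 180, 180, 180, 180].

INTERFACE

Orientations are given as [roll, pitch, yaw] about the fixed x, y, z axes, in that order (R = Rz(yaw) Ry(pitch) Rx(roll)).
In Python, from workcell import env, eyes gives the robot as it stands.
- The arm moves only by the tool send_rows, never from a script. Its arguments are lists of equal length, an entry for each row: "grip": the opening, from -1 (shut) to 1 (fully open), so that 0 is half open; "xyz": the shift along the world's x, y, z in m, a list of three; "yaw": the turn about the world's z in degrees. A call has 1 to 8 rows; each row is the pose to reach, as a shift and turn from the pose commanded when the call began; what a row does not reach only later rows make up. A row lasts 1/12 s, in which the tool goes at most 41.7 mm and 7.16 degrees, less where a joint would pass 70% of its speed; a pose out of reach is approached as far as the arm can. A call with a gripper value outside its range is refused whole. The fingers move at their own pace and stop on an object; "grip_force" is the grip in N (left out, the last holds). Time passes only in rows, so rows that repeat a pose let the fingers close. It gives the time, the measured TCP pose, the force, the opening and the grip force at its end, in the units of the state.
- env.state(): the state, without advancing time (a new reading comes with each control period).
- eyes.grab_frame(name): name is "scene" or "side" or "wrist"; returns a dict with "frame" (480x640x3 uint8, red, green, blue), "fx", "fy", "cx", "cy" (pixels), "pose" (4x4, takes a point from camera to world coordinates). Camera axes: x right, y down, z forward; pixel columns grow to the right and rows downward; lengths in mm; the calibration is good to about 2 mm. A picture is of the moment at which its call begins. There is no depth.
- env.job_done(): hands the job in; it is judged then, once.
The state is a dict: "time_s": time; "qpos": joint angles; "qvel": joint speeds; "effort": joint torques, N m; "ee_pos": TCP position; "ee_rot": TCP orientation; "force": force on the tool from outside, world axes, zero at the start; "torque": the same for the moment, N m; "gripper_width": finger opening in mm; "gripper_force": force on a finger pad.
Only numpy, scipy, OpenCV 4.12 (cv2) and the standard library are available. Lean on these libraries where they do the work, as an engineer would, in place of code of your own. Each camera call takes 0.05 s, during which the arm holds its last target. There are 200 camera calls.

TASK

Two paper-roll holders stand on the packing table, and one has run out: only its bare cardboard core is left on the spindle. Unscrew the black hub cap of that holder and lift it straight off, so that a fresh roll can go on; nobody remembers whether this holder has an ordinary or a reversed thread (it is chosen so that the pull on the paper never undoes the cap), so try to loosen it one way and, if it does not come free, the other way. Finish while still holding the cap in the gripper, upright and still, with its underside at least 5 cm above the top of the spindle; leave the core on its spindle, and leave the holder with the full roll and the other things on the table as they are.

Things in the scene. Friction and masses are not known exactly. Their poses are not given: they have to be found in the camera images.
- bare_cap_mid (a point): Middle (half-way up, on the axis) of the hub cap to take off: round, finely fluted black knob, 49 mm across, 40 mm tall, about 0.1 kg, a small raised bar on its flat top. It sits screwed on the holder with the bare core; underside 42 mm, top 82 mm above the table, so this point starts 62 mm high. Grip it round its side at any yaw, fingertips at least 48 mm above the table (over the core). z up.
- bare_cap: The same cap; origin at the centre of its underside. A quick thread: turned the right way it rises 2 to 3 mm; after 1.05 rad it is free and lifts off (at about 2.2 rad it meets a stop). The wrong way it stops within 0.1 rad and the fingers slip round it. Still screwed on, it gives only 1 mm to an upward pull. Right may be counter-clockwise from above or clockwise; it differs and cannot be seen.
- bare_holder: The holder that has run out, fixed: round grey foot 104 mm across, plate top 18 mm high, upright steel spindle whose top is 61 mm above the table (hidden in the cap, which is hollow for 23 mm). A flat guide arm with a 49 mm high post, 92 mm from the axis, points to the robot. Origin on the spindle's axis at the table top, z up. It stands left or right of the other holder.
- bare_core: Bare cardboard core, a tube 47 mm outside, 38 mm bore, 24 mm tall, lying loose on the plate round the spindle, below the cap. Origin at the centre of its underside. Stays on.
- full_holder: The other holder, of the same make and equally fixed, which carries a full roll. To be left alone. Origin on the spindle's axis at the table top.
- full_cap: The hub cap of the other holder, looking just the same; not to be undone. Origin at the centre of its underside (42 mm above the table).
- full_roll: Full paper roll on the other holder, 84 mm across, 24 mm tall. Origin at the centre of its underside. Left alone.
- stamp: Hand stamp standing in front of and between the holders, 32 x 48 mm, 62 mm tall, with a turned brown grip. Left alone. Origin at the centre of its underside.
- pad: Flat ink pad, 69 x 99 x 13 mm, lying behind and between the holders. Left alone. Origin at the centre of its underside.
- spare_roll: Small white sticker roll, 66 mm across, 24 mm tall, lying behind on the left. Left alone. Origin at the centre of its underside.
- lid: Shallow round tin lid, 158 mm across, 14 mm tall, lying inside up behind on the right. Left alone. Origin at the centre of its underside.
Not all that is in view belongs to the job. What is shaped like the bare_cap but purple is not meant.

How it is judged:
By the outcome, as a careful person would: the job done as asked, in the order asked, and still so for the second after the job is handed in, while the arm keeps its last pose, push and grip.
It also fails if it takes over 51 s, if anything falls off the work surface, if the arm or the gripper's body presses on something with over 40 N, if the wrist force passes 120 N, or if a joint passes its speed limit or range.

## Working session

There is one attempt and no reset: what is moved stays moved. The work goes in short steps, Python scripts to look and compute and a tool call to move; the robot and the scene stay as the last step left them, time stands still between calls to the robot, and variables do not carry over. Pictures are saved under pics/ and viewed, at most 10 in all, crops included, and the job is handed in when it is done.

Besides the shell and the picture viewer there is one more tool, called after "Request:" by a JSON object that holds its "api" and its "payload". send_rows: Moves the arm, as the interface text tells. Its arguments: {"type":"object","properties":{"grip":{"type":"array"},"xyz":{"type":"array"},"yaw":{"type":"array"},"grip_force":{"type":"number"}},"required":["grip","xyz","yaw"]}

```bash
mkdir -p pics; cat > h.py <<'E'
from workcell import env, eyes
import numpy as np, cv2
def grab(n,f):
    d=eyes.grab_frame(n); cv2.imwrite(f"pics/{f}.png",d["frame"][:,:,::-1]); np.savez(f"pics/{f}.npz",**{k:d[k] for k in d}); return d
def plane(d,u,v,z):
    P=np.array(d["pose"]); r=P[:3,:3]@np.array([(u-d["cx"])/d["fx"],(v-d["cy"])/d["fy"],1]); o=P[:3,3]
    return o+r*(z-o[2])/r[2]
E
python3 - <<'E'
from h import *
for n in("scene","side"):
    d=grab(n,n+"0"); print(n,np.round(d["pose"],2).tolist(),d["fx"])
a=cv2.imread("pics/scene0.png");b=cv2.imread("pics/side0.png")
cv2.imwrite("pics/both.png",cv2.resize(np.vstack([a,b]),(400,600)) if 0 else np.vstack([a,b])[:600])
print(env.state())
E
```

```text
scene [[-0.53, -0.38, 0.76, -176.17], [-0.85, 0.25, -0.46, 497.78], [-0.01, -0.89, -0.46, 518.92], [0.0, 0.0, 0.0, 1.0]] 592.3627934402398
side [[-0.91, -0.17, 0.37, 235.95], [-0.4, 0.32, -0.86, 806.71], [0.03, -0.93, -0.36, 388.2], [0.0, 0.0, 0.0, 1.0]] 448.00474690010464
{'time_s': 0.1, 'qpos': array([-7.51735635e+01,  1.83470159e+01,  8.96961203e+01, -1.68689908e-03,
        7.20426636e+01, -1.14513093e+00]), 'qvel': array([ 0.00286949, -0.05782537, -0.22096422, -0.00445821,  0.08106121,
       -0.01003065]), 'effort': array([-4.62465669e-04, -4.13334417e+01, -2.32510632e+01,  7.28535606e-02,
        4.21244034e-02, -4.65922597e-05]), 'ee_pos': array([ 158.10949921, -552.40025893,  213.2363186 ]), 'ee_rot': array([-1.79914185e+02, -1.11082824e-04,  1.59720886e+01]), 'force': array([ 0.13370084, -0.26935705, -0.28687961]), 'torque': array([ 0.00744969, -0.04174125, -0.03460409]), 'gripper_force': 0.0, 'gripper_width': 91.22558715830431}
```

View pics/scene0.png

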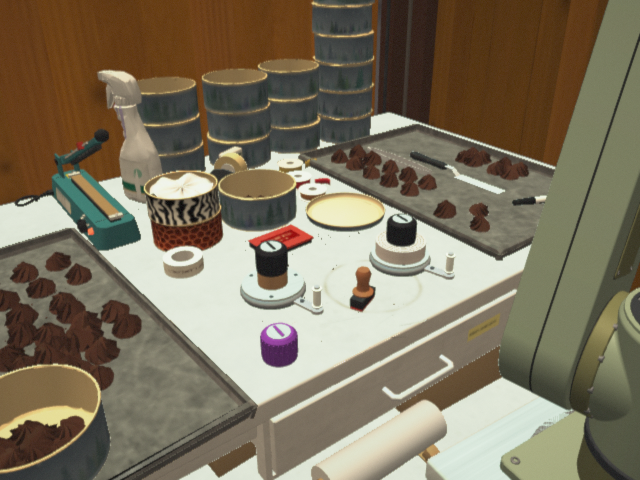

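View pics/side0.png

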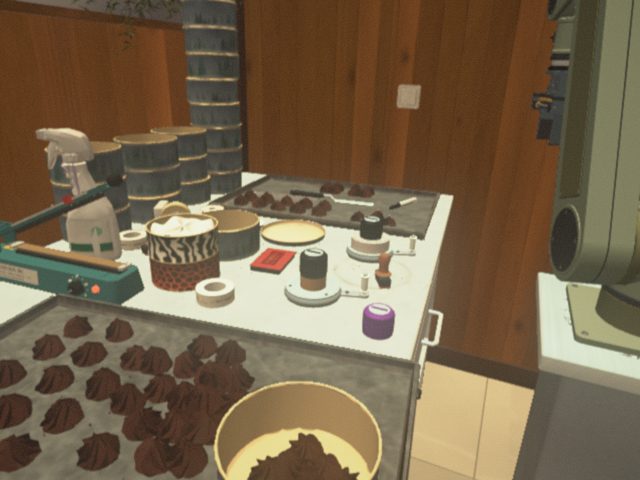

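Scene view: there are three cap-shaped things. The black cap at (271,262) sits over a thin brown core. The black cap at (402,230) sits over a wide white roll, so that is the full holder. The purple knob at (279,343) is not meant. The one at (271,262), or (313,265) in the side view, fits. I'll measure it and confirm it in an enlarged crop.

```bash
python3 - <<'E'
from h import *
S={}
rays=[]
for n,(u,v) in {"scene0":(271,262),"side0":(313,265)}.items():
    d=dict(np.load(f"pics/{n}.npz")); im=d["frame"]
    m=((im.max(2)<75)&(np.ptp(im.astype(int),axis=2)<28)).astype(np.uint8)
    w=np.zeros_like(m); w[v-30:v+30,u-26:u+26]=1
    m=cv2.morphologyEx(m*w,cv2.MORPH_OPEN,np.ones((3,3)))
    c=max(cv2.findContours(m,0,2)[0],key=cv2.contourArea); h=cv2.convexHull(c)
    x,y,ww,hh=cv2.boundingRect(h); M=cv2.moments(h); cu,cv_=M["m10"]/M["m00"],M["m01"]/M["m00"]
    print(n,(x,y,ww,hh),cu,cv_,"mid@62",plane(d,cu,cv_,62).round(1))
    P=d["pose"]; r=P[:3,:3]@[(cu-d["cx"])/d["fx"],(cv_-d["cy"])/d["fy"],1]; r/=np.linalg.norm(r); rays.append((P[:3,3],r))
A=sum(np.eye(3)-np.outer(r,r) for o,r in rays); b=sum((np.eye(3)-np.outer(r,r))@o for o,r in rays)
p=np.linalg.solve(A,b); print("tri",p.round(1),[np.linalg.norm(np.cross(p-o,r)).round(1) for o,r in rays])
d=np.load("pics/scene0.npz"); 
print("full cap mid",plane(d,402,230,62).round(),"post",plane(d,317,289,49).round(),"stamp",plane(d,362,268,62).round(),"purple",plane(d,279,345,20).round())
cv2.imwrite("pics/crop.png",cv2.resize(cv2.imread("pics/scene0.png")[190:370,220:460],None,fx=3,fy=3,interpolation=2))
E
```

```text
scene0 (255, 245, 33, 32) 271.2473241590214 260.0256116207951 mid@62 [522.4 147.8  62. ]Traceback (most recent call last):
  File "<stdin>", line 9, in <module>
ValueError: max() iterable argument is empty
```

```bash
python3 - <<'E'
from h import *
rays=[];crops=[]
for n,(u,v) in {"scene0":(271,262),"side0":(313,265)}.items():
    d=dict(np.load(f"pics/{n}.npz")); im=d["frame"]
    ch=np.ptp(im.astype(int),axis=2)
    m=((im.max(2)<115)&(ch<30)).astype(np.uint8)
    w=np.zeros_like(m); w[v-30:v+23,u-24:u+24]=1
    m=cv2.morphologyEx(m*w,cv2.MORPH_OPEN,np.ones((3,3)))
    c=max(cv2.findContours(m,0,2)[0],key=cv2.contourArea); h=cv2.convexHull(c)
    x,y,ww,hh=cv2.boundingRect(h); M=cv2.moments(h); cu,cv_=M["m10"]/M["m00"],M["m01"]/M["m00"]
    print(n,(x,y,ww,hh),cu,cv_,"mid@62",plane(d,cu,cv_,62).round(1))
    P=d["pose"]; r=P[:3,:3]@[(cu-d["cx"])/d["fx"],(cv_-d["cy"])/d["fy"],1]; r/=np.linalg.norm(r); rays.append((P[:3,3],r))
    g=im[:,:,::-1].copy(); cv2.drawContours(g,[h],-1,(0,255,0),1)
    crops.append(cv2.resize(g[v-70:v+90,u-60:u+130],(380,320),interpolation=2))
A=sum(np.eye(3)-np.outer(r,r) for o,r in rays); b=sum((np.eye(3)-np.outer(r,r))@o for o,r in rays)
p=np.linalg.solve(A,b); print("tri",p.round(1),[np.linalg.norm(np.cross(p-o,r)).round(1) for o,r in rays])
d=np.load("pics/scene0.npz"); 
print("full cap mid",plane(d,402,230,62).round(),"post",plane(d,317,289,49).round(),"stamp",plane(d,362,268,62).round(),"purple",plane(d,279,345,20).round())
cv2.imwrite("pics/crop.png",np.hstack(crops))
E
```

```text
scene0 (254, 245, 34, 32) 271.13296398891964 260.06057248384116 mid@62 [522.4 148.   62. ]
side0 (300, 254, 27, 25) 313.18531073446326 265.58615819209035 mid@62 [521.4 156.4  62. ]
tri [526.4 146.   58. ] [np.float64(1.2), np.float64(1.2)]
full cap mid [491. -81.  62.] post [434. 121.  49.] stamp [428.  46.  62.] purple [385. 212.  20.]
```

View pics/crop.png

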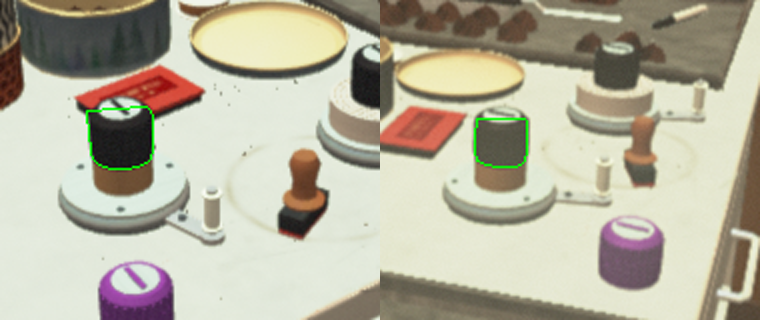

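The crop confirms it: the left black cap sits on the brown core at about (526,147), and its guide arm points to the robot. I'll move above it at the current height.

Request:
{"api": "send_rows", "payload": {"grip": [1,1,1,1,1,1,1,1], "xyz": [[0.015,0.028,0.003],[0.032,0.061,0.006],[0.05,0.095,0.01],[0.068,0.129,0.014],[0.086,0.163,0.018],[0.104,0.197,0.02],[0.122,0.231,0.02],[0.14,0.265,0.02]], "yaw": [4,9,14,19,24,29,34,39]}}

```text
time_s: 0.77
ee_pos: [298.5, -286.0, 233.9]
ee_rot: [180.0, -0.0, 55.2]
force: [0.9, -0.4, 0.5]
gripper_width: 91.2
gripper_force: 0.0
```

Request:
{"api": "send_rows", "payload": {"grip": [1,1,1,1,1,1,1,1], "xyz": [[0.018,0.034,0],[0.036,0.068,0],[0.054,0.102,0],[0.072,0.136,0],[0.09,0.17,0],[0.108,0.204,0],[0.126,0.238,0],[0.144,0.272,0]], "yaw": [5,10,15,20,25,30,35,40]}}

```text
time_s: 1.43
ee_pos: [442.4, -13.9, 233.8]
ee_rot: [-180.0, 0.0, 95.2]
force: [0.8, -0.3, -0.5]
gripper_width: 91.4
gripper_force: 0.0
```

Request:
{"api": "send_rows", "payload": {"grip": [1,1,1,1,1,1,1,1], "xyz": [[0.018,0.034,0],[0.036,0.068,0],[0.054,0.102,0],[0.068,0.132,0],[0.08,0.155,0],[0.084,0.162,0],[0.084,0.162,0],[0.084,0.162,0]], "yaw": [3,6,8,10,10,10,10,10]}}

```text
time_s: 2.1
ee_pos: [525.6, 145.5, 233.4]
ee_rot: [-179.9, 0.0, 105.0]
force: [0.0, 0.6, -0.7]
gripper_width: 90.9
gripper_force: 0.0
```

```bash
python3 - <<'E'
from h import *
d=grab("wrist","w1"); s=env.state(); print(s["ee_pos"].round(1),s["ee_rot"].round(1),s["qpos"].round(1),s["time_s"])
P=d["pose"];print(P.round(2).tolist())
q=np.linalg.inv(P)@[526,147,82,1]; print(d["fx"]*q[0]/q[2]+d["cx"],d["fy"]*q[1]/q[2]+d["cy"])
E
```

```text
[525.4 145.  233.7] [-179.9    0.   104.9] [14.2 15.  91.5 -0.  73.6 -0.7] 2.15
[[0.97, 0.25, 0.06, 506.6], [0.26, -0.93, -0.25, 214.4], [-0.0, 0.25, -0.97, 403.53], [0.0, 0.0, 0.0, 1.0]]
322.2617278026368 219.78609331375353
```

View pics/w1.png

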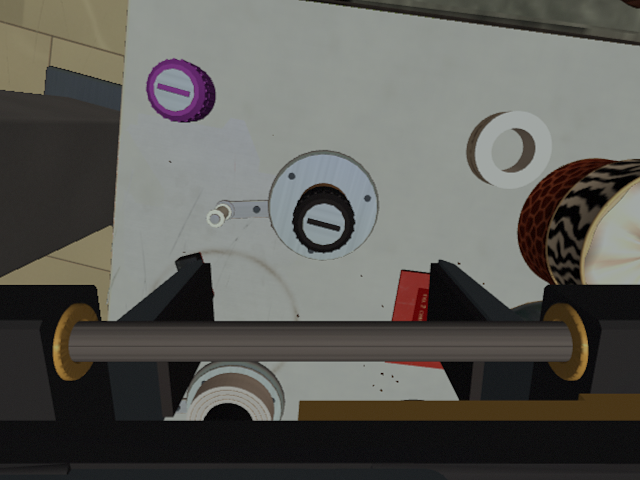

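The wrist view shows the bare holder with the cap's top disc at about (322,224), post at (217,217) toward the robot. The zebra tin is at the right, about (600,240). I'll measure the cap's top disc.

```bash
python3 - <<'E'
from h import *
d=dict(np.load("pics/w1.npz")); im=d["frame"]
w=np.zeros((480,640),np.uint8); cv2.circle(w,(323,222),27,1,-1)
m=((im.max(2)>110)*w).astype(np.uint8)
c=max(cv2.findContours(m,0,2)[0],key=cv2.contourArea); e=cv2.minEnclosingCircle(cv2.convexHull(c)); print(e)
b=cv2.moments(cv2.convexHull(c)); u,v=b["m10"]/b["m00"],b["m01"]/b["m00"]; print(u,v,plane(d,u,v,82).round(1))
w=np.zeros((480,640),np.uint8); cv2.circle(w,(323,222),45,1,-1)
m=((im.max(2)<60)*w).astype(np.uint8); m=cv2.morphologyEx(m,2,np.ones((3,3)))
c=max(cv2.findContours(m,0,2)[0],key=cv2.contourArea);print(cv2.boundingRect(c)); x,y,W,H=cv2.boundingRect(c)
print(plane(d,x,222,75).round(1),plane(d,x+W,222,75).round(1), "tin",plane(d,550,240,100).round())
E
```

```text
((323.27301025390625, 223.65304565429688), 21.046520233154297)
323.2808288838037 223.92041698449017 [527.6 144.1  82. ]
(293, 186, 62, 66)
[504.8 137.9  75. ] [551.6 150.5  75. ] tin [689. 179. 100.]
```

Request:
{"api": "send_rows", "payload": {"grip": [1,1,1,1,1,1,1,1], "xyz": [[0.001,0,-0.02],[0.002,-0.001,-0.05],[0.002,-0.001,-0.08],[0.002,-0.001,-0.11],[0.002,-0.001,-0.14],[0.002,-0.001,-0.165],[0.002,-0.001,-0.178],[0.002,-0.001,-0.182]], "yaw": [0,0,0,0,0,0,0,0]}}

```text
time_s: 2.82
ee_pos: [525.8, 143.0, 49.9]
ee_rot: [-179.7, 0.0, 104.9]
force: [-0.6, 0.1, -0.5]
gripper_width: 90.9
gripper_force: 0.0
```

Request:
{"api": "send_rows", "payload": {"grip": [0.3,0.2,0.15,0.1,0.05,0.0,-0.1,-0.2], "grip_force": 15, "xyz": [[0,0,0],[0,0,0],[0,0,0],[0,0,0],[0,0,0],[0,0,0],[0,0,0],[0,0,0]], "yaw": [0,0,0,0,0,0,0,0]}}

```text
time_s: 3.48
ee_pos: [528.4, 145.3, 52.4]
ee_rot: [180.0, 0.0, 105.0]
force: [-0.4, -0.3, 3.6]
gripper_width: 48.0
gripper_force: 15.0
```

Gripped: opening 48 mm, no side force. I'll firm up the grip and try counter-clockwise first.

Request:
{"api": "send_rows", "payload": {"grip": [-0.3,-0.3,-0.3,-0.3,-0.3,-0.3,-0.3,-0.3], "grip_force": 35, "xyz": [[0,0,0],[0,0,0],[0,0,0],[0,0,0],[0,0,0],[0,0,0],[0,0,0],[0,0,0]], "yaw": [0,0,2,4,6,9,12,12]}}

```text
time_s: 4.15
ee_pos: [528.2, 145.7, 52.3]
ee_rot: [180.0, -0.1, 116.8]
force: [-1.7, 0.7, 5.9]
gripper_width: 47.8
gripper_force: 35.0
```

```bash
python3 - <<'E'
from h import *
s=env.state(); print({k:np.round(s[k],2) for k in s})
E
```

```text
{'time_s': np.float64(4.15), 'qpos': array([ 14.16,  24.67, 105.84,   0.12,  49.46, -12.75]), 'qvel': array([ 0.04,  0.14,  0.05, -0.2 ,  0.08,  3.15]), 'effort': array([ -0.14, -39.16, -17.06,  -0.92,  -0.32,  -1.18]), 'ee_pos': array([528.24, 145.7 ,  52.34]), 'ee_rot': array([ 1.7995e+02, -9.0000e-02,  1.1683e+02]), 'force': array([-1.68,  0.69,  5.91]), 'torque': array([ 0.25,  0.16, -0.87]), 'gripper_force': np.float64(35.0), 'gripper_width': np.float64(47.82)}
```

Request:
{"api": "send_rows", "payload": {"grip": [-0.3,-0.3,-0.3,-0.3,-0.3,-0.3,-0.3,-0.3], "xyz": [[0,0,0],[0,0,0],[0,0,0],[0,0,0],[0,0,0],[0,0,0],[0,0,0],[0,0,0]], "yaw": [3,6,9,12,15,18,18,18]}}

```text
time_s: 4.82
ee_pos: [528.0, 145.3, 51.8]
ee_rot: [180.0, -0.1, 134.7]
force: [-0.8, -0.1, 2.6]
gripper_width: 47.7
gripper_force: 35.0
```

```bash
python3 - <<'E'
from h import *
s=env.state(); print({k:np.round(s[k],2) for k in s})
d=grab("wrist","w2"); e=grab("scene","s2")
cv2.imwrite("pics/c2.png",np.hstack([d["frame"][:,:,::-1],cv2.resize(e["frame"][150:330,180:360,::-1],(480,480),interpolation=2)])[:, :][::1] if 0 else cv2.resize(np.hstack([d["frame"][:,:,::-1],cv2.resize(e["frame"][150:330,180:360,::-1],(480,480),interpolation=2)]),(800,343)))
E
```

```text
{'time_s': np.float64(4.82), 'qpos': array([ 1.4150e+01,  2.4710e+01,  1.0588e+02,  6.0000e-02,  4.9440e+01,
       -3.0630e+01]), 'qvel': array([ 0.15, -0.06, -0.  , -0.27, -0.06, -0.37]), 'effort': array([  0.68, -40.85, -17.82,  -0.88,  -0.2 ,  -1.15]), 'ee_pos': array([528.  , 145.29,  51.8 ]), 'ee_rot': array([ 1.8000e+02, -5.0000e-02,  1.3474e+02]), 'force': array([-0.81, -0.11,  2.63]), 'torque': array([ 0.1 ,  0.01, -1.09]), 'gripper_force': np.float64(35.0), 'gripper_width': np.float64(47.7)}
```

View pics/c2.png

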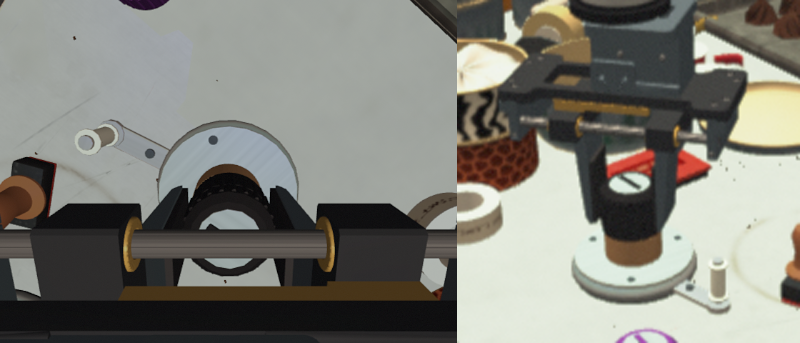

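The wrist view is blocked by the rail. In the scene crop the white top with its bar is visible at about (630,183). I'll measure the bar angle before and now.

```bash
cat >> h.py <<'E'
def bar(d,p,z):
    """Angle of the dark bar on the white cap top (world, deg mod 180); p = approx. world xy of the cap axis."""
    q=np.linalg.inv(d["pose"])@[p[0],p[1],z,1]; u,v=d["fx"]*q[0]/q[2]+d["cx"],d["fy"]*q[1]/q[2]+d["cy"]
    X,Y=np.meshgrid(np.arange(p[0]-15,p[0]+15,.5),np.arange(p[1]-15,p[1]+15,.5))
    W=np.stack([X,Y,np.full_like(X,z),np.ones_like(X)],-1)@np.linalg.inv(d["pose"]).T
    mu=(d["fx"]*W[...,0]/W[...,2]+d["cx"]).astype(np.float32); mv=(d["fy"]*W[...,1]/W[...,2]+d["cy"]).astype(np.float32)
    g=cv2.remap(cv2.cvtColor(d["frame"],cv2.COLOR_RGB2GRAY),mu,mv,1).astype(float)
    w=np.clip(np.percentile(g,80)-20-g,0,None)*(np.hypot(X-p[0],Y-p[1])<13)
    x,y=(w*X).sum()/w.sum(),(w*Y).sum()/w.sum(); a=(w*(X-x)**2).sum(); b=(w*(Y-y)**2).sum(); c=(w*(X-x)*(Y-y)).sum()
    l=np.linalg.eigvalsh([[a,c],[c,b]])
    return np.degrees(.5*np.arctan2(2*c,a-b)).round(1),(l[1]/l[0]).round(1),np.round([x,y],1),np.flipud(g).astype(np.uint8)
E
python3 - <<'E'
from h import *
t=[]
for f in("w1","scene0","side0","s2"):
    d=dict(np.load(f"pics/{f}.npz")); r=bar(d,(528,144.5),82); print(f,r[:3]); t.append(cv2.resize(r[3],(200,200)))
cv2.imwrite("pics/bars.png",np.hstack(t))
E
```

```text
w1 (np.float64(-0.0), np.float64(36.1), array([527.8, 143.7]))
scene0 (np.float64(-3.4), np.float64(14.2), array([529.5, 143.3]))
side0 (np.float64(-4.5), np.float64(9.7), array([528.9, 141.6]))
s2 (np.float64(3.5), np.float64(9.5), array([529.2, 143.2]))
```

View pics/bars.png

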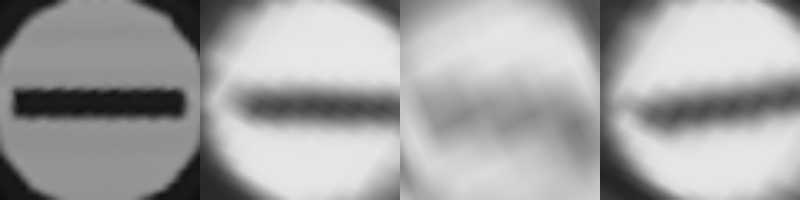

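The gripper turned 30° but the cap only 7°, so it is at its stop and slipping. The thread is reversed, so I'll turn clockwise.

Request:
{"api": "send_rows", "payload": {"grip": [-0.3,-0.3,-0.3,-0.3,-0.3,-0.3,-0.3,-0.3], "grip_force": 40, "xyz": [[0,0,0],[0,0,0],[0,0,0],[0,0,0],[0,0,0.0005],[0,0,0.0005],[0,0,0.001],[0,0,0.001]], "yaw": [-4,-8,-13,-18,-23,-28,-32,-32]}}

```text
time_s: 5.58
ee_pos: [528.2, 144.9, 52.6]
ee_rot: [-180.0, 0.1, 103.0]
force: [0.8, -0.7, -1.7]
gripper_width: 47.5
gripper_force: 40.0
```

```bash
python3 - <<'E'
from h import *
s=env.state(); print({k:np.round(s[k],2) for k in s})
print(bar(grab("scene","s3"),(528,144.5),82)[:3])
E
```

```text
{'time_s': np.float64(5.58), 'qpos': array([ 1.4180e+01,  2.4660e+01,  1.0582e+02, -9.0000e-02,  4.9530e+01,
        1.2000e+00]), 'qvel': array([ 0.01, -0.04,  0.04,  0.22,  0.13, -5.27]), 'effort': array([-1.000e-02, -4.238e+01, -1.820e+01,  6.000e-02,  5.000e-02,
        5.100e-01]), 'ee_pos': array([528.23, 144.93,  52.59]), 'ee_rot': array([-1.7999e+02,  7.0000e-02,  1.0305e+02]), 'force': array([ 0.79, -0.69, -1.66]), 'torque': array([-0.01, -0.14,  0.04]), 'gripper_force': np.float64(40.0), 'gripper_width': np.float64(47.48)}
(np.float64(-19.7), np.float64(2.7), array([526.5, 140. ]))
```

Torque is near zero and the bar follows, so clockwise is right. I'll turn another 48°.

Request:
{"api": "send_rows", "payload": {"grip": [-0.3,-0.3,-0.3,-0.3,-0.3,-0.3,-0.3,-0.3], "xyz": [[0,0,0.0002],[0,0,0.0005],[0,0,0.0008],[0,0,0.001],[0,0,0.001],[0,0,0.0015],[0,0,0.0015],[0,0,0.0015]], "yaw": [-6,-13,-20,-27,-34,-41,-48,-48]}}

```text
time_s: 6.3
ee_pos: [528.2, 145.1, 54.2]
ee_rot: [180.0, 0.0, 55.0]
force: [-0.6, -0.1, -1.2]
gripper_width: 47.1
gripper_force: 40.0
```

```bash
python3 - <<'E'
from h import *
s=env.state(); print(s["force"].round(2),s["torque"].round(2),s["qpos"].round(1),s["ee_pos"].round(1))
r=bar(grab("scene","s4"),(528,144.5),84.5); print(r[:3])
E
```

```text
[-0.64 -0.11 -1.21] [-0.04 -0.04  0.02] [ 1.420e+01  2.450e+01  1.057e+02 -1.000e-01  4.970e+01  4.920e+01] [528.2 145.1  54.2]
(np.float64(nan), np.float64(nan), array([nan, nan]))h.py:16: RuntimeWarning: invalid value encountered in scalar divide
  x,y=(w*X).sum()/w.sum(),(w*Y).sum()/w.sum(); a=(w*(X-x)**2).sum(); b=(w*(Y-y)**2).sum(); c=(w*(X-x)*(Y-y)).sum()
```

Request:
{"api": "send_rows", "payload": {"grip": [-0.3,-0.3,-0.3,-0.3,-0.3,-0.3,-0.3,-0.3], "xyz": [[0,0,0],[0,0,0],[0,0,0.0005],[0,0,0.001],[0,0,0.002],[0,0,0.003],[0,0,0.004],[0,0,0.004]], "yaw": [-5,-10,-14,-14,-14,-14,-14,-14]}}

```text
time_s: 7.02
ee_pos: [528.4, 145.2, 58.7]
ee_rot: [180.0, -0.0, 41.1]
force: [-0.0, 0.1, 0.6]
gripper_width: 47.2
gripper_force: 40.0
```

Free: there is no pull force. Lift straight up.

Request:
{"api": "send_rows", "payload": {"grip": [-0.3,-0.3,-0.3,-0.3,-0.3,-0.3,-0.3,-0.3], "xyz": [[0,0,0.002],[0,0,0.006],[0,0,0.011],[0,0,0.017],[0,0,0.024],[0,0,0.03],[0,0,0.034],[0,0,0.035]], "yaw": [0,0,0,0,0,0,0,0]}}

```text
time_s: 7.68
ee_pos: [528.9, 145.3, 94.7]
ee_rot: [179.9, -0.1, 41.0]
force: [0.7, -0.3, -0.5]
gripper_width: 47.0
gripper_force: 40.0
```

Request:
{"api": "send_rows", "payload": {"grip": [-0.3,-0.3,-0.3,-0.3,-0.3,-0.3,-0.3,-0.3], "xyz": [[0,0,0.005],[0,0,0.014],[0,0,0.026],[0,0,0.038],[0,0,0.048],[0,0,0.053],[0,0,0.055],[0,0,0.055]], "yaw": [0,0,0,0,0,0,0,0]}}

```text
time_s: 8.35
ee_pos: [528.3, 145.2, 148.9]
ee_rot: [180.0, -0.0, 41.0]
force: [0.4, -0.0, -0.9]
gripper_width: 47.2
gripper_force: 40.0
```

Request:
{"api": "send_rows", "payload": {"grip": [-0.3,-0.3,-0.3,-0.3,-0.3,-0.3], "xyz": [[0,0,0],[0,0,0],[0,0,0],[0,0,0],[0,0,0],[0,0,0]], "yaw": [0,0,0,0,0,0]}}

```text
time_s: 8.85
ee_pos: [528.2, 145.2, 148.3]
ee_rot: [-180.0, 0.0, 41.0]
force: [0.2, -0.3, -1.9]
gripper_width: 47.2
gripper_force: 40.0
```

```bash
python3 - <<'E'
from h import *
a=grab("scene","s5")["frame"]; b=grab("side","d5")["frame"]
cv2.imwrite("pics/c5.png",np.hstack([cv2.resize(a[130:330,180:380,::-1],(400,400)),cv2.resize(b[150:330,230:410,::-1],(400,400))]))
E
```

```text
(no output)
```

View pics/c5.png

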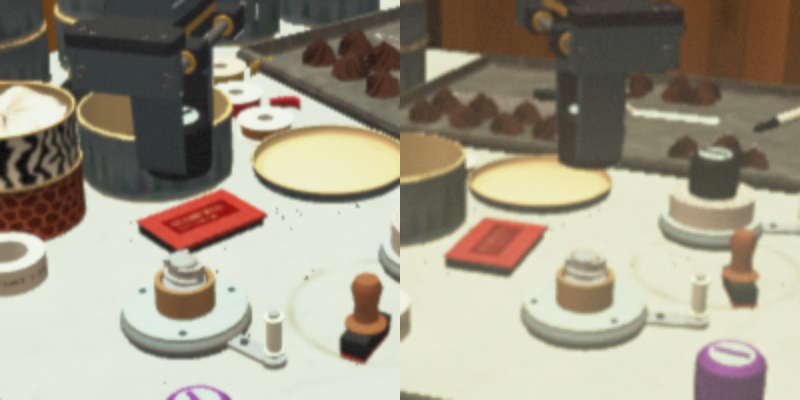

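Both views show the cap held high in the gripper and the threaded spindle bare at about (185,270) in the scene crop. The core is still on the plate and nothing else has moved. The underside is about 138 mm up, roughly 77 mm above the spindle top.

```bash
python3 -c "
from workcell import env
print(env.job_done())"
```

```text
the job is handed in; nothing more can be done
None
```

The cap is off: the bare holder's thread was reversed, so it came free clockwise, and I handed the job in with the cap held upright about 77 mm above the spindle and the core and everything else in view left in place.

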